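# Rake bark samples into an even layer

## Robot

A 7-joint arm with a two-finger parallel gripper is mounted at the origin on the work surface. World frame = base frame: x ahead of the robot, y to its left, z up, the work surface at z = 0. Lengths are in m, angles in rad, forces in N, time in s.
With the tool pointing down it reaches from about 0.35 to 0.9 m from the base axis. Payload 8.1 kg.
Tool frame: the origin (TCP) lies midway between the tips of the shut fingers; the grasp point (between the pads) lies 19 mm behind it; z points along the fingers, y is the line along which they close (so a half turn about z gives the same grasp; the last joint's range is limited). The gripper opens to 92 mm and grips with 3 to 60 N. Pads are 19 mm wide; open, the fingers measure 130 mm over their backs; the gripper's body (75 mm by 190 mm) begins 47 mm behind the grasp point.
Start: joints at [-1.41, 0.434, 0.025, 1.573, -0.012, 1.134, -0.075], TCP at [0.163, 0.603, 0.202] pointing down, gripper open.
Joint ranges: [-2.62, 2.62], [-0.44, 2.09], [-1.27, 1.32], [0.08, 2.57], [-1.32, 4.46], [0.12, 2], [-2.74, 2.74]. Speed limits (rad/s): [2.22, 2.22, 3.01, 3.01, 3.14, 3.14, 3.14].

## Interface

Orientations are given as a rotation vector (axis times angle).
In Python, from cell import arm gives the robot as it stands.
- The arm moves only by the tool carry_out, never from a script. Its arguments are lists of equal length, an entry for each row: "claw": the finger opening in cm, from 0 to 9.18; "delta_pos": the shift along the tool's x, y, z in cm, a list of three; "angular": the turn, a rotation vector about the tool's x, y, z in rad, a list of three. In form: {"claw": [claw, ...], "delta_pos": [[dx, dy, dz], ...], "angular": [[ax, ay, az], ...]}. A call has 1 to 20 rows; each row shifts and turns the commanded pose from where the row before left it, along the tool's axes as they then stand; what a row does not reach is not made up. A row lasts 1/10 s, in which the tool goes at most 50 mm and 8.59 degrees, less where a joint would pass 70% of its speed; a pose out of reach is approached as far as the arm can. A call with a gripper value outside its range is refused whole. The fingers move at their own pace and stop on an object; "force" is the grip in N (left out, the last holds). Time passes only in rows, so rows that do not move let the fingers close. It gives the time, the measured TCP pose, the force, the opening and the grip force at its end, in the units of the state.
- arm.observe(): the state, without advancing time (a new reading comes with each control period).
- arm.get_image(name): name is "scene" or "top"; returns a dict with "frame" (420x560x3 uint8, red, green, blue), "mtx" (3x3 intrinsics, pixels), "dist" ([k1, k2, p1, p2, k3] as OpenCV has them; the pictures are not rectified), "T" (4x4, takes a point from camera to world coordinates). Camera axes: x right, y down, z forward; pixel columns grow to the right and rows downward; lengths in m; the calibration is good to about 2 mm. A picture is of the moment at which its call begins. There is no depth.
- arm.sign_off(): hands the job in; it is judged then, once.
Trained networks look in a picture, given as the dict that the camera call returned (one of the last four; its "shot" number tells which), for a name from the list of things; names that differ only in an ending like _2 or _b are one class to them, and where a whole thing is asked for, a point or a joint stands for the part that bears it (a point fixed in the world has none). Each returns a list of dicts, best first, with "conf" (0 to 1); they miss things now and then, are a little off and sometimes report something else, mostly with a low value. They report only what shows in the picture. A call takes as long as a camera call.
- arm.look_for(label, picture): "centre" ([column, row] as shares, 0 to 1, of the picture: columns of its width, rows of its height, amid what is visible of it).
- arm.trace(label, picture): "region" (420x560 bool, what is visible of it) and "centre" ([column, row] as shares, 0 to 1, of the picture: columns of its width, rows of its height, amid what is visible of it).
- arm.place_of(label, picture): "centre" ([column, row] as shares, 0 to 1, of the picture: columns of its width, rows of its height: a listed point, or the origin of a listed thing).
The state is a dict: "clock": time; "joints": joint angles; "dq": joint speeds; "joint_efforts": joint torques, N m; "position": TCP position; "ee_rot": TCP orientation; "force": force on the tool from outside, world axes, zero at the start; "ft_torque": the same for the moment, N m; "width": opening from 0.0 (shut) to 1.0 (fully open); "gripper_force": force on a finger pad.
Only numpy, scipy, OpenCV 4.12 (cv2) and the standard library are available. Lean on these libraries where they do the work, as an engineer would, in place of code of your own. Each camera call takes 0.05 s, during which the arm holds its last target. There are 200 camera calls.

## Task

Take the rake from its pad and rake the heaped bark pieces along the tray, with the teeth bearing lightly on the springy bed as you draw it across (a few newtons, never more than 9), until they all lie flat in one layer, none on another, with at least two of the eight in each marked third of the bed. Do not touch the bark with the gripper or jam or press any piece hard with the rake; leave the jar and brush alone. Then stand the rake upright on its pad again and let go.

Things in the scene. Friction and masses are not known exactly. Their poses are not given: they have to be found in the camera images.
- tray: grey plastic tray, fixed on the bench. Origin: centre of its underside, on the bench top; z up, y along its length, x across. Inside 300 (y) by 160 (x), walls 5 thick, rim 48 above the bench. Small blocks on the two long rims, at y = -50 and y = +50, mark the thirds of its bed: an end, the middle, the other end.
- tray_top (a point): point over the tray's middle, level with its rim, 48 above the origin. The tray's bed below it is a flat bare steel plate that fills the inside and floats level on springs: before the rake presses, its top lies anywhere from 17 to 26 above the tray's underside (differs each time, not measured), and it sinks about 1 mm for each 4.5 N pressed on it.
- rake: upright hand rake, 132 tall, 0.2 kg, standing on its teeth on the pad. Origin: underside of the teeth, centre; z up along the handle, y along the row of teeth, x the way it rakes (either way). Five steel teeth, 6 wide (y), 24 deep (x), 32 tall, 8 mm gaps, in a row 62 long; crossbar 64 (y) by 24 (x), its top 38 above the tooth tips.
- rake_grip (a point): point on the axis of the rake's flat-sided wooden handle, 112 above the tooth tips, best gripped from above across its 18 mm (x) thickness. The handle is 18 (x) by 24 (y), from 38 to 132 above the tooth tips. Axes as the rake's.
- pad: black rubber parking pad for the rake, 100 by 110 and 4 thick, fixed on the bench to one side of the tray. Origin: centre of its underside.
- jar: capped glass specimen jar, 64 in diameter and about 85 tall, standing on the bench on the other side of the tray from the pad; origin at the centre of its underside. To be left alone.
- brush: brush lying on the bench beyond the tray, about 200 long; to be left alone.
- bark0: dark brown bark piece, one of eight in a heap two layers deep near one end of the bed (at either end; its centre about 80 from the tray's middle): a rough slab with a rounded edge, 31 to 34 by 26 to 30, 12 to 20 thick, 12 g. Origin: its centre; z through its thickness (either face may be up).
- bark1: dark brown bark piece, one of eight in a heap two layers deep near one end of the bed (at either end; its centre about 80 from the tray's middle): a rough slab with a rounded edge, 31 to 34 by 26 to 30, 12 to 20 thick, 12 g. Origin: its centre; z through its thickness (either face may be up).
- bark2: dark brown bark piece, one of eight in a heap two layers deep near one end of the bed (at either end; its centre about 80 from the tray's middle): a rough slab with a rounded edge, 31 to 34 by 26 to 30, 12 to 20 thick, 12 g. Origin: its centre; z through its thickness (either face may be up).
- bark3: dark brown bark piece, one of eight in a heap two layers deep near one end of the bed (at either end; its centre about 80 from the tray's middle): a rough slab with a rounded edge, 31 to 34 by 26 to 30, 12 to 20 thick, 12 g. Origin: its centre; z through its thickness (either face may be up).
- bark4: dark brown bark piece, one of eight in a heap two layers deep near one end of the bed (at either end; its centre about 80 from the tray's middle): a rough slab with a rounded edge, 31 to 34 by 26 to 30, 12 to 20 thick, 12 g. Origin: its centre; z through its thickness (either face may be up).
- bark5: dark brown bark piece, one of eight in a heap two layers deep near one end of the bed (at either end; its centre about 80 from the tray's middle): a rough slab with a rounded edge, 31 to 34 by 26 to 30, 12 to 20 thick, 12 g. Origin: its centre; z through its thickness (either face may be up).
- bark6: dark brown bark piece, one of eight in a heap two layers deep near one end of the bed (at either end; its centre about 80 from the tray's middle): a rough slab with a rounded edge, 31 to 34 by 26 to 30, 12 to 20 thick, 12 g. Origin: its centre; z through its thickness (either face may be up).
- bark7: dark brown bark piece, one of eight in a heap two layers deep near one end of the bed (at either end; its centre about 80 from the tray's middle): a rough slab with a rounded edge, 31 to 34 by 26 to 30, 12 to 20 thick, 12 g. Origin: its centre; z through its thickness (either face may be up).

How it is judged:
On the way, in this order (a step that is already met when the one before it is completed fails the run):
1. the rake is lifted from its pad in the gripper (height (world z) of rake above 0.03 m and contact force between the fingers and rake above 2 N), for 0.2 s.
2. the rake is drawn along with its teeth bearing on the bed (1 to 9 N) for half a second without a break (contact force between rake and tray above 1 N and linear speed of rake above 0.015 m/s and y of rake in the frame of tray between -0.14 and 0.14 m), for 0.5 s.
At the end, for the whole second after the job is handed in: All eight bark pieces lie in the tray flat (within 0.3 rad) on the bed in one layer, at rest; each third of the bed holds the centres of at least two pieces (thirds counted with 5 mm of overlap); the rake stands released, upright and still on its pad, within 35 mm of the pad's centre (z of each of bark0, bark2, bark4 in the frame of tray below 0.0343 m and angle between the z axis of each of bark0, bark1, bark2, bark3, bark4, bark5, bark6, bark7 and the z axis of tray, either way round below 0.3 rad and x of bark0 in the frame of tray between -0.085 and 0.085 m and y of bark0 in the frame of tray between -0.155 and 0.155 m and z of bark1 in the frame of tray below 0.0353 m and x of bark1 in the frame of tray between -0.085 and 0.085 m and y of bark1 in the frame of tray between -0.155 and 0.155 m and x of bark2 in the frame of tray between -0.085 and 0.085 m and y of bark2 in the frame of tray between -0.155 and 0.155 m and z of each of bark3, bark5 in the frame of tray below 0.0348 m and x of bark3 in the frame of tray between -0.085 and 0.085 m and y of bark3 in the frame of tray between -0.155 and 0.155 m and x of bark4 in the frame of tray between -0.085 and 0.085 m and y of bark4 in the frame of tray between -0.155 and 0.155 m and x of bark5 in the frame of tray between -0.085 and 0.085 m and y of bark5 in the frame of tray between -0.155 and 0.155 m and z of bark6 in the frame of tray below 0.0383 m and x of bark6 in the frame of tray between -0.085 and 0.085 m and y of bark6 in the frame of tray between -0.155 and 0.155 m and z of bark7 in the frame of tray below 0.0368 m and x of bark7 in the frame of tray between -0.085 and 0.085 m and y of bark7 in the frame of tray between -0.155 and 0.155 m and ((y of bark0 in the frame of tray below -0.045 m and y of any of bark1, bark2, bark3, bark4, bark5, bark6, bark7 in the frame of tray below -0.045 m) or (y of bark1 in the frame of tray below -0.045 m and y of any of bark2, bark3, bark4, bark5, bark6, bark7 in the frame of tray below -0.045 m) or (y of bark2 in the frame of tray below -0.045 m and y of any of bark3, bark4, bark5, bark6, bark7 in the frame of tray below -0.045 m) or (y of bark3 in the frame of tray below -0.045 m and y of any of bark4, bark5, bark6, bark7 in the frame of tray below -0.045 m) or (y of bark4 in the frame of tray below -0.045 m and y of any of bark5, bark6, bark7 in the frame of tray below -0.045 m) or (y of bark5 in the frame of tray below -0.045 m and y of any of bark6, bark7 in the frame of tray below -0.045 m) or (y of bark6 in the frame of tray below -0.045 m and y of bark7 in the frame of tray below -0.045 m)) and ((y of bark0 in the frame of tray between -0.055 and 0.055 m and (y of bark1 in the frame of tray between -0.055 and 0.055 m or y of bark2 in the frame of tray between -0.055 and 0.055 m or y of bark3 in the frame of tray between -0.055 and 0.055 m or y of bark4 in the frame of tray between -0.055 and 0.055 m or y of bark5 in the frame of tray between -0.055 and 0.055 m or y of bark6 in the frame of tray between -0.055 and 0.055 m or y of bark7 in the frame of tray between -0.055 and 0.055 m)) or (y of bark1 in the frame of tray between -0.055 and 0.055 m and (y of bark2 in the frame of tray between -0.055 and 0.055 m or y of bark3 in the frame of tray between -0.055 and 0.055 m or y of bark4 in the frame of tray between -0.055 and 0.055 m or y of bark5 in the frame of tray between -0.055 and 0.055 m or y of bark6 in the frame of tray between -0.055 and 0.055 m or y of bark7 in the frame of tray between -0.055 and 0.055 m)) or (y of bark2 in the frame of tray between -0.055 and 0.055 m and (y of bark3 in the frame of tray between -0.055 and 0.055 m or y of bark4 in the frame of tray between -0.055 and 0.055 m or y of bark5 in the frame of tray between -0.055 and 0.055 m or y of bark6 in the frame of tray between -0.055 and 0.055 m or y of bark7 in the frame of tray between -0.055 and 0.055 m)) or (y of bark3 in the frame of tray between -0.055 and 0.055 m and (y of bark4 in the frame of tray between -0.055 and 0.055 m or y of bark5 in the frame of tray between -0.055 and 0.055 m or y of bark6 in the frame of tray between -0.055 and 0.055 m or y of bark7 in the frame of tray between -0.055 and 0.055 m)) or (y of bark4 in the frame of tray between -0.055 and 0.055 m and (y of bark5 in the frame of tray between -0.055 and 0.055 m or y of bark6 in the frame of tray between -0.055 and 0.055 m or y of bark7 in the frame of tray between -0.055 and 0.055 m)) or (y of bark5 in the frame of tray between -0.055 and 0.055 m and (y of bark6 in the frame of tray between -0.055 and 0.055 m or y of bark7 in the frame of tray between -0.055 and 0.055 m)) or (y of bark6 in the frame of tray between -0.055 and 0.055 m and y of bark7 in the frame of tray between -0.055 and 0.055 m)) and ((y of bark0 in the frame of tray above 0.045 m and y of any of bark1, bark2, bark3, bark4, bark5, bark6, bark7 in the frame of tray above 0.045 m) or (y of bark1 in the frame of tray above 0.045 m and y of any of bark2, bark3, bark4, bark5, bark6, bark7 in the frame of tray above 0.045 m) or (y of bark2 in the frame of tray above 0.045 m and y of any of bark3, bark4, bark5, bark6, bark7 in the frame of tray above 0.045 m) or (y of bark3 in the frame of tray above 0.045 m and y of any of bark4, bark5, bark6, bark7 in the frame of tray above 0.045 m) or (y of bark4 in the frame of tray above 0.045 m and y of any of bark5, bark6, bark7 in the frame of tray above 0.045 m) or (y of bark5 in the frame of tray above 0.045 m and y of any of bark6, bark7 in the frame of tray above 0.045 m) or (y of bark6 in the frame of tray above 0.045 m and y of bark7 in the frame of tray above 0.045 m)) and horizontal distance between rake and pad below 0.035 m and angle between rake's own z axis and vertical below 0.1 rad and z of rake in the frame of pad below 0.009 m and linear speed of each of rake, bark0, bark1, bark2, bark3, bark4, bark5, bark6, bark7 below 0.02 m/s and contact force between the fingers and rake below 0.1 N); the robot touches nothing.
It fails at once if the rake presses on the bed or the tray with more than 9 N (contact force between rake and tray above 9 N).
It fails at once if a bark piece is pressed or jammed by the rake with more than 12 N (contact force between rake and bark0 above 12 N or contact force between rake and bark1 above 12 N or contact force between rake and bark2 above 12 N or contact force between rake and bark3 above 12 N or contact force between rake and bark4 above 12 N or contact force between rake and bark5 above 12 N or contact force between rake and bark6 above 12 N or contact force between rake and bark7 above 12 N).
It fails at once if the gripper touches a bark piece (contact force between the fingers and bark0 above 0.3 N or contact force between the fingers and bark1 above 0.3 N or contact force between the fingers and bark2 above 0.3 N or contact force between the fingers and bark3 above 0.3 N or contact force between the fingers and bark4 above 0.3 N or contact force between the fingers and bark5 above 0.3 N or contact force between the fingers and bark6 above 0.3 N or contact force between the fingers and bark7 above 0.3 N).
It fails at once if the jar or the brush is moved by more than 20 mm (distance of any of jar, brush from where it was at the start of the episode above 0.02 m).
It also fails if it takes over 72 s, if anything falls off the work surface, if the arm or the gripper's body presses on something with over 40 N, if the wrist force passes 120 N, or if a joint passes its speed limit or range.

## Working session

There is one attempt and no reset: what is moved stays moved. The work goes in short steps, Python scripts to look and compute and a tool call to move; the robot and the scene stay as the last step left them, time stands still between calls to the robot, and variables do not carry over. Pictures are saved under pics/ and viewed, at most 10 in all, crops included, and the job is handed in when it is done.

Besides the shell and the picture viewer there is one more tool, called as name(argument=value, ...), one argument or row to a line, values as JSON. carry_out: Moves the arm, as the interface text tells. Its arguments: {"type":"object","properties":{"claw":{"type":"array","items":{"type":"number"}},"delta_pos":{"type":"array","items":{"type":"array","items":{"type":"number"}}},"angular":{"type":"array","items":{"type":"array","items":{"type":"number"}}},"force":{"type":"number"}},"required":["claw","delta_pos","angular"]}

```bash
mkdir -p pics
cat > h.py <<'E'
import numpy as np, cv2
from cell import arm
from scipy.spatial.transform import Rotation as R
def ray(p,c):
    q=np.array([[c[0],c[1]]],float).reshape(1,1,2)
    n=cv2.undistortPoints(q,p["mtx"],np.array(p["dist"],float)).ravel()
    T=np.array(p["T"]);return T[:3,3],T[:3,:3]@np.array([n[0],n[1],1.])
def atz(p,c,z):
    o,d=ray(p,c);return o+d*(z-o[2])/d[2]
def px(c): return np.array(c)*[560,420]
def proj(p,X):
    T=np.linalg.inv(np.array(p["T"]));X=np.atleast_2d(X).astype(float)
    return cv2.projectPoints(X,cv2.Rodrigues(T[:3,:3])[0],T[:3,3],p["mtx"],np.array(p["dist"],float))[0].reshape(-1,2)
def tri(pa,ca,pb,cb):
    A=[];b=[]
    for p,c in((pa,ca),(pb,cb)):
        o,d=ray(p,c);d=d/np.linalg.norm(d);P=np.eye(3)-np.outer(d,d);A.append(P);b.append(P@o)
    return np.linalg.lstsq(np.vstack(A),np.hstack(b),rcond=None)[0]
E
python3 - <<'E'
from h import *
s=arm.get_image("scene");t=arm.get_image("top")
for n,p in(("scene",s),("top",t)): cv2.imwrite(f"pics/{n}0.png",p["frame"][:,:,::-1])
print(np.round(s["T"],2),np.round(t["T"],2))
for l in("tray","tray_top","rake","rake_grip","pad","jar","brush"):
    a=arm.place_of(l,s);b=arm.place_of(l,t)
    print(l,[(np.round(px(i["centre"])),round(i["conf"],2)) for i in a[:2]],[(np.round(px(i["centre"])),round(i["conf"],2)) for i in b[:2]], np.round(tri(s,px(a[0]["centre"]),t,px(b[0]["centre"])),4) if a and b else "")
o=arm.observe();print(o)
E
```

```text
[[ 0.19  0.63 -0.75  1.38]
 [ 0.98 -0.13  0.14 -0.14]
 [-0.   -0.76 -0.65  0.77]
 [ 0.    0.    0.    1.  ]] [[ 0.   -0.99  0.17  0.42]
 [-1.   -0.01 -0.03  0.02]
 [ 0.03 -0.17 -0.98  1.2 ]
 [ 0.    0.    0.    1.  ]]
tray [(array([285., 224.]), 0.75)] [(array([261., 252.]), 0.7), (array([402., 295.]), 0.16)] [ 0.5314  0.0317 -0.003 ]
tray_top [(array([282., 208.]), 0.82)] [(array([262., 251.]), 0.84), (array([294., 256.]), 0.53)] [0.5293 0.0273 0.0473]
rake [(array([137., 212.]), 0.83), (array([137., 216.]), 0.61)] [(array([403., 298.]), 0.8), (array([302., 265.]), 0.26)] [ 0.4209 -0.3138  0.0024]
rake_grip [(array([123., 176.]), 0.63)] [(array([417., 297.]), 0.9), (array([299., 248.]), 0.55)] [ 0.4228 -0.3204  0.1118]
pad [(array([138., 217.]), 0.66)] [(array([396., 295.]), 0.8)] [ 0.4275 -0.3069 -0.0111]
jar [(array([387., 196.]), 0.85), (array([245., 301.]), 0.59)] [(array([153., 270.]), 0.63)] [0.4863 0.2945 0.0048]
brush [(array([244., 303.]), 0.75)] [(array([307., 168.]), 0.73)] [ 7.477e-01 -9.030e-02  5.000e-04]
{'clock': 0.8, 'joints': array([-1.40961548,  0.43449964,  0.02499959,  1.57318383, -0.01156528,
        1.13400061, -0.07510555]), 'dq': array([ 0.0005314 , -0.00021257, -0.00173365,  0.00062377,  0.00047735,
       -0.00117616,  0.00016885]), 'joint_efforts': array([ 1.01657730e-03, -6.67576504e+01,  9.84785222e-01, -3.14804292e+01,
       -6.04929077e-02,  3.19187168e-02,  7.09260874e-06]), 'position': array([0.16300115, 0.60339528, 0.20154834]), 'ee_rot': array([4.13256812e-01, 3.11424680e+00, 8.04356857e-05]), 'force': array([-1.14523747,  0.48685455,  0.53060937]), 'ft_torque': array([-0.00541977, -0.06939168,  0.00165154]), 'gripper_force': 0.0, 'width': 1.0016302407507418}
```

View pics/top0.png

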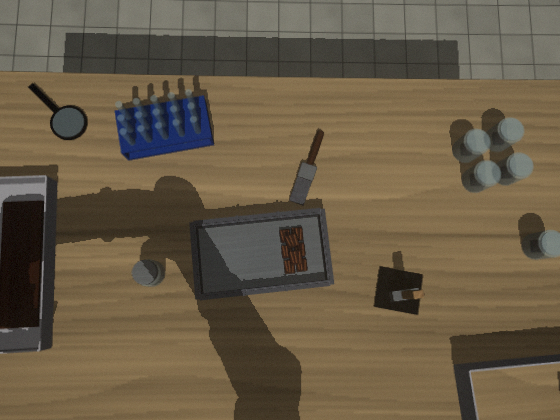

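View pics/scene0.png

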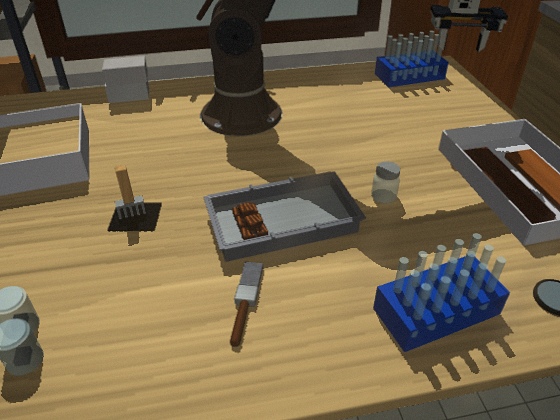

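```bash
cat >> h.py <<'E'
def box(x0,x1,y0,y1,z0,z1): return np.array([[x,y,z] for x in(x0,x1) for y in(y0,y1) for z in(z0,z1)])
TRAY=[box(-.085,.085,-.155,.155,0,.048)]
RAKE=[box(-.012,.012,-.032,.032,.0,.038),box(-.009,.009,-.012,.012,.038,.132)]
PAD=[box(-.05,.05,-.055,.055,0,.004)]
def sil(p,boxes,x,y,a,z=0,k=4):
    m=np.zeros((420*k,560*k),np.uint8);M=R.from_euler('z',a).as_matrix()
    for b in boxes:
        q=proj(p,b@M.T+[x,y,z]);cv2.fillConvexPoly(m,cv2.convexHull(np.round((q+.5)*k-.5).astype(np.int32)),1)
    return cv2.resize(m.astype(np.float32),(560,420),interpolation=cv2.INTER_AREA)
from scipy.optimize import minimize
def fit(ps,regs,boxes,x0,z=0):
    f=lambda v:sum(np.abs(sil(p,boxes,v[0]/50,v[1]/50,v[2]/2,z)-r).sum()/r.sum() for p,r in zip(ps,regs))
    best=None
    for a in x0[2]:
        r=minimize(f,[x0[0]*50,x0[1]*50,a*2],method='Nelder-Mead',options=dict(initial_simplex=np.array([x0[0]*50,x0[1]*50,a*2])+np.array([[0,0,0],[.6,0,0],[0,.6,0],[0,0,.3]])))
        if best is None or r.fun<best.fun: best=r
    return best.x/[50,50,2],best.fun
E
python3 - <<'E'
from h import *
s=arm.get_image("scene");t=arm.get_image("top")
for l,B,x0,z in(("tray",TRAY,(.53,.03,[0,.1,-.1]),0),("pad",PAD,(.425,-.31,[0,.15,-.15]),0),("rake",RAKE,(.421,-.314,[0,.3,-.3]),.004)):
    r=[arm.trace(l,p)[0]["region"].astype(np.float32) for p in(s,t)]
    if l=="pad": 
        r=[np.maximum(m,k) for m,k in zip(r,[0*x for x in r])]
    print(l,fit((s,t),r,B,x0,z),"scene",fit((s,),r[:1],B,x0,z),"top",fit((t,),r[1:],B,x0,z))
c=[np.kron(cv2.resize(p["frame"][y:y+75,x:x+100],None,fx=4,fy=4,interpolation=cv2.INTER_CUBIC),np.ones((1,1,1),np.uint8)) for p,x,y in((t,360,255),(s,95,155),(t,235,215),(s,200,180))]
cv2.imwrite("pics/z.png",np.vstack([np.hstack(c[:2]),np.hstack(c[2:])])[:,:,::-1])
E
```

```text
tray (array([0.52264583, 0.02655136, 0.11430432]), np.float64(0.43807652592658997)) scene (array([0.52140345, 0.02781559, 0.12850603]), np.float64(0.18060210347175598)) top (array([0.51893277, 0.03444363, 0.1059586 ]), np.float64(0.25589340925216675))
pad (array([ 0.45782099, -0.31443827,  0.03217593]), np.float64(25.479616165161133)) scene (array([ 0.43721562, -0.30984971, -0.15848526]), np.float64(0.3703867495059967)) top (array([ 1.41433333, -0.74466667, -6.7       ]), np.float64(1.0))
rake (array([ 0.42887244, -0.31791944,  0.10422369]), np.float64(0.240058034658432)) scene (array([ 0.42411068, -0.31908056,  0.32266508]), np.float64(0.13062429428100586)) top (array([ 0.42913092, -0.31766965,  0.11988492]), np.float64(0.07536764442920685))
```

View pics/z.png

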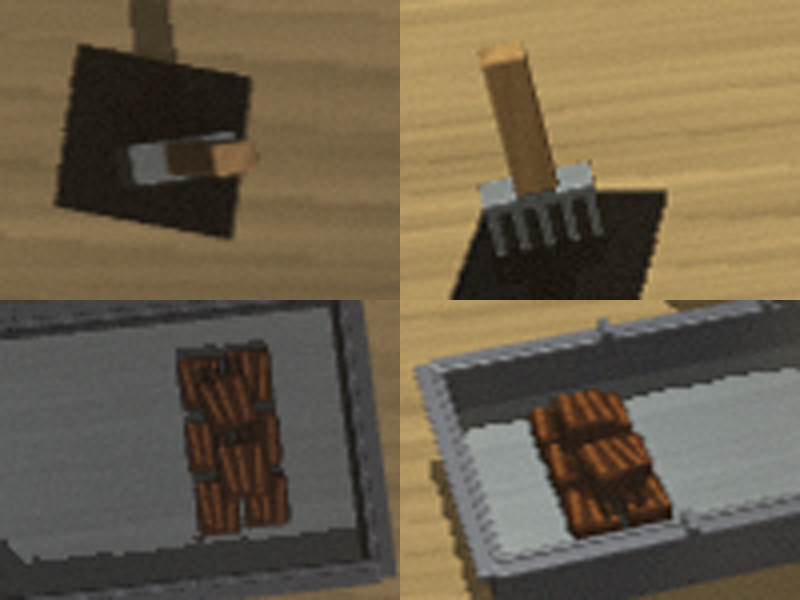

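```bash
cat >> h.py <<'E'
def hull(m):
    m=np.ascontiguousarray(m.astype(np.uint8));n,l,st,_=cv2.connectedComponentsWithStats(m);m=(l==1+np.argmax(st[1:,4])).astype(np.uint8)
    c=np.vstack(cv2.findContours(m,0,2)[0]);o=m*0;cv2.fillConvexPoly(o,cv2.convexHull(c),1);return o.astype(np.float32)
E
python3 - <<'E'
from h import *
s=arm.get_image("scene");t=arm.get_image("top")
C=np.array([(380,266.25),(422.5,273.75),(418.25,315),(374.5,306.5)])
W=np.array([atz(t,c,.004) for c in C]);print("pad",W.mean(0),np.linalg.norm(np.diff(W,axis=0),axis=1),"edge dirs",np.arctan2(*(W[0]-W[1])[[0,1]]))
r=[hull(arm.trace("tray",p)[0]["region"]) for p in(s,t)]
for ps,rr in(((s,t),r),((s,),r[:1]),((t,),r[1:])): print("tray",fit(ps,rr,TRAY,(.525,.03,[.11]))) 
v=fit((s,t),r,TRAY,(.525,.03,[.11]))[0]
M=R.from_euler('z',v[2]).as_matrix()
f=t["frame"].astype(int);m=(f[:,:,0]-f[:,:,2]>25);b=sil(t,[box(-.07,.07,-.14,.14,.02,.02)],*v)>.5;m&=b
P=np.array([(atz(t,c,.035)-[v[0],v[1],0])@M for c in np.argwhere(m)[:,::-1]]);print("heap",P.min(0),P.max(0),P.mean(0),len(P))
for l in("bark0","bark3"): 
    for p,z in((t,.035),(s,.035)): print(l,[(np.round(((atz(p,px(i["centre"]),z)-[v[0],v[1],0])@M)[:2],3).tolist(),round(i["conf"],2)) for i in arm.place_of(l,p)])
E
```

```text
pad [ 0.43836556 -0.31153719  0.004     ] [0.10670192 0.10120765 0.10838195] edge dirs 0.16899564361411215
tray (array([0.52489023, 0.02680126, 0.11498697]), np.float64(0.2821969985961914))
tray (array([0.52593497, 0.02486769, 0.10939004]), np.float64(0.10616951435804367))
tray (array([0.53044467, 0.03101187, 0.1321346 ]), np.float64(0.17397230863571167))
heap [-0.05294941 -0.10373532  0.035     ] [ 0.05336272 -0.04954996  0.035     ] [-0.00343475 -0.07710023  0.035     ] 610
bark0 [([0.03, -0.095], 0.68), ([-0.033, -0.094], 0.57), ([0.003, -0.098], 0.53), ([0.024, -0.074], 0.51), ([-0.029, -0.064], 0.49), ([-0.023, -0.076], 0.49), ([0.033, -0.067], 0.45), ([-0.001, -0.057], 0.43)]
bark0 [([-0.041, -0.081], 0.67), ([0.007, -0.095], 0.65), ([0.011, -0.079], 0.64), ([0.058, -0.098], 0.6), ([-0.016, -0.095], 0.49), ([-0.026, -0.069], 0.46), ([0.006, -0.067], 0.42), ([0.053, -0.059], 0.42)]
bark3 [([0.03, -0.095], 0.68), ([-0.033, -0.094], 0.57), ([0.003, -0.098], 0.53), ([0.024, -0.074], 0.51), ([-0.029, -0.064], 0.49), ([-0.023, -0.076], 0.49), ([0.033, -0.067], 0.45), ([-0.001, -0.057], 0.43)]
bark3 [([-0.041, -0.081], 0.67), ([0.007, -0.095], 0.65), ([0.011, -0.079], 0.64), ([0.058, -0.098], 0.6), ([-0.016, -0.095], 0.49), ([-0.026, -0.069], 0.46), ([0.006, -0.067], 0.42), ([0.053, -0.059], 0.42)]
```

Run:
```python
from h import *
t=arm.get_image("top")
g=cv2.resize(t["frame"][195:310,180:345],None,fx=4.8,fy=4.8,interpolation=cv2.INTER_CUBIC)
for v,col in(((.525,.0268,.115),(255,0,0)),((.5304,.031,.132),(0,255,0)),((.529,.0285,.12),(255,255,0))):
    M=R.from_euler('z',v[2]).as_matrix()
    q=proj(t,np.array([[-.085,-.155,.048],[.085,-.155,.048],[.085,.155,.048],[-.085,.155,.048]])@M.T+[v[0],v[1],0])
    cv2.polylines(g,[np.round((q-[180,195]+.5)*4.8).astype(np.int32)],True,col,1)
cv2.imwrite("pics/tr.png",g[:,:,::-1])
o=arm.observe();Rm=R.from_rotvec(o["ee_rot"]).as_matrix();print(o["clock"],Rm.round(3))
```

```text
1.65 [[-0.965  0.261  0.   ]
 [ 0.261  0.965  0.   ]
 [-0.     0.    -1.   ]]
```

View pics/tr.png

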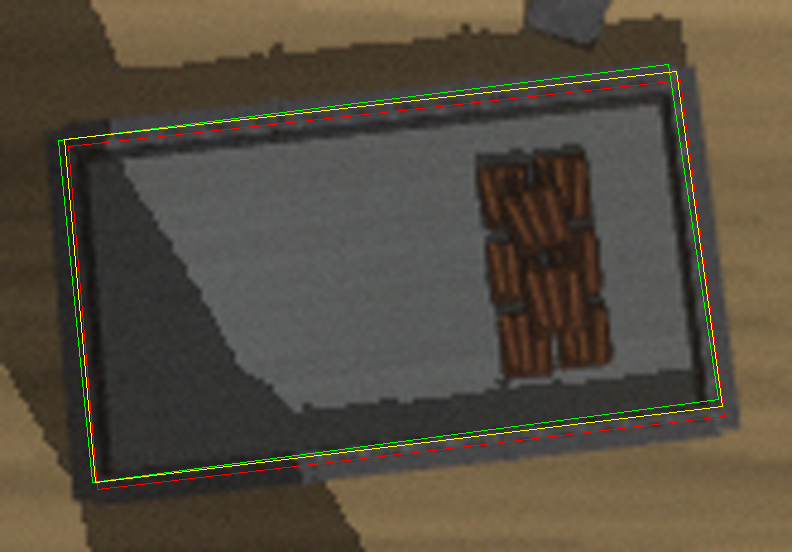

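carry_out(
  claw=[5,5,5,5,5,5,5,5,5,5,5,5,5,5],
  delta_pos=[
    [-3.26,-2.84,-0.36],
    [-3.26,-2.84,-0.36],
    [-3.26,-2.84,-0.36],
    [-3.26,-2.84,-0.36],
    [-3.26,-2.84,-0.36],
    [-3.26,-2.84,-0.36],
    [-3.26,-2.84,-0.36],
    [-3.26,-2.84,-0.36],
    [-3.26,-2.84,-0.36],
    [-3.26,-2.84,-0.36],
    [-3.26,-2.84,-0.36],
    [-3.26,-2.84,-0.36],
    [-3.26,-2.84,-0.36],
    [-3.26,-2.84,-0.36],
  ],
  angular=[
    [0,0,0],
    [0,0,0],
    [0,0,0],
    [0,0,0],
    [0,0,0],
    [0,0,0],
    [0,0,0],
    [0,0,0],
    [0,0,0],
    [0,0,0],
    [0,0,0],
    [0,0,0],
    [0,0,0],
    [0,0,0],
  ],
  force=40,
)

```text
clock: 3.05
position: [0.5007, 0.099, 0.2524]
ee_rot: [0.413, 3.114, 0.001]
force: [1.0, 0.2, 0.3]
width: 0.543
gripper_force: 0.0
```

carry_out(
  claw=[5,5,5,5,5,5,5,5,5,5,5,5,5,5,5,5,5,5,5,5],
  delta_pos=[
    [-0.37,-4.23,0],
    [-0.37,-4.23,0],
    [-0.37,-4.23,0],
    [-0.37,-4.23,0],
    [-0.37,-4.23,0],
    [-0.37,-4.23,0],
    [-0.37,-4.23,0],
    [-0.37,-4.23,0],
    [-0.37,-4.23,0],
    [-0.37,-4.23,0],
    [0,0,0],
    [0,0,0],
    [0,0,0],
    [0,0,0],
    [0,0,0],
    [0,0,0],
    [0,0,0],
    [0,0,0],
    [0,0,0],
    [0,0,0],
  ],
  angular=[
    [0,0,0],
    [0,0,0],
    [0,0,0],
    [0,0,0],
    [0,0,0],
    [0,0,0],
    [0,0,0],
    [0,0,0],
    [0,0,0],
    [0,0,0],
    [0,0,0.13],
    [0,0,0.13],
    [0,0,0.13],
    [0,0,0.13],
    [0,0,0.13],
    [0,0,0.13],
    [0,0,0.13],
    [0,0,0.13],
    [0,0,0.146],
    [0,0,0],
  ],
)

```text
clock: 5.05
position: [0.4254, -0.3173, 0.2519]
ee_rot: [-2.086, -2.349, 0.0]
force: [-0.4, 0.1, 0.5]
width: 0.546
gripper_force: 0.0
```

```bash
cat >> h.py <<'E'
TR=(.5255,.027,.105)
def st():
    o=arm.observe();M=R.from_rotvec(o["ee_rot"]).as_matrix()
    print("t %.2f"%o["clock"],"pos",o["position"].round(4),"yang %.3f"%np.arctan2(M[1,1],M[0,1]),"tilt %.3f"%np.arccos(-M[2,2]),"F",o["force"].round(2),"w %.3f gf %.1f"%(o["width"],o["gripper_force"]),"q",o["joints"].round(2))
    return o,M
def go(p):
    o,M=st();print("local cm",((np.array(p)-o["position"])@M*100).round(2))
def tray(x,y,z=0):
    c,s=np.cos(TR[2]),np.sin(TR[2]);return np.array([TR[0]+c*x-s*y,TR[1]+s*x+c*y,z])
E
python3 - <<'E'
from h import *
go((.4255,-.318,.097))
t=arm.get_image("top");s=arm.get_image("scene")
a=arm.place_of("rake_grip",s);b=arm.place_of("rake_grip",t);print(a[:1],b[:1])
cv2.imwrite("pics/g.png",np.hstack([cv2.resize(p["frame"][y:y+100,x:x+100],None,fx=4,fy=4) for p,x,y in((t,360,240),(s,80,110))])[:,:,::-1])
E
```

```text
t 5.05 pos [ 0.4254 -0.3173  0.2519] yang 0.119 tilt 0.000 F [-0.37  0.1   0.55] w 0.546 gf 0.0 q [-0.14  0.3   0.9   1.78 -0.25  1.19  0.95]
local cm [-0.07  0.   15.49]
[{'centre': [0.2159, 0.414], 'conf': 0.85}] []
```

View pics/g.png

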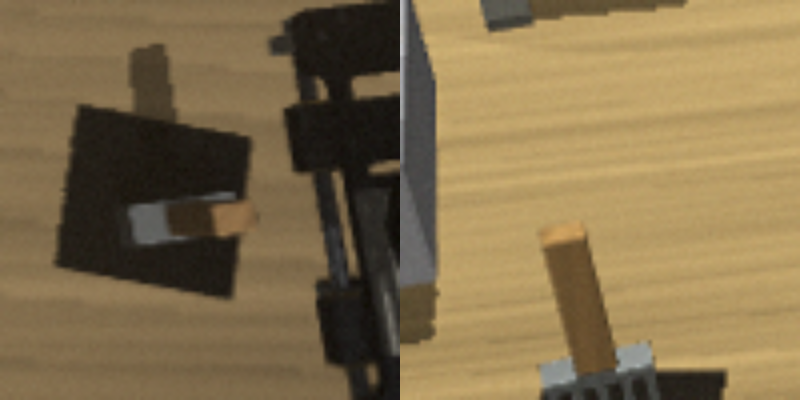

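carry_out(
  claw=[5,5,5,5,5,5,5,5],
  delta_pos=[
    [0,0,2],
    [0,0,2],
    [0,0,2],
    [0,0,2],
    [0,0,2],
    [0,0,2],
    [0,0,2],
    [0,0,1.5],
  ],
  angular=[
    [0,0,0],
    [0,0,0],
    [0,0,0],
    [0,0,0],
    [0,0,0],
    [0,0,0],
    [0,0,0],
    [0,0,0],
  ],
)

```text
clock: 6.05
position: [0.425, -0.3172, 0.0958]
ee_rot: [-2.08, -2.354, -0.0]
force: [0.1, 0.3, 0.2]
width: 0.548
gripper_force: 0.0
```

carry_out(
  claw=[1.5,1.5,1.5,1.5,1.5,1.5,1.5,1.5],
  delta_pos=[
    [0,0,0],
    [0,0,0],
    [0,0,0],
    [0,0,0],
    [0,0,0],
    [0,0,0],
    [0,0,0],
    [0,0,0],
  ],
  angular=[
    [0,0,0],
    [0,0,0],
    [0,0,0],
    [0,0,0],
    [0,0,0],
    [0,0,0],
    [0,0,0],
    [0,0,0],
  ],
  force=40,
)

```text
clock: 6.85
position: [0.4261, -0.3178, 0.0976]
ee_rot: [2.082, 2.351, 0.001]
force: [1.3, 0.8, 6.0]
width: 0.194
gripper_force: 39.9
```

carry_out(
  claw=[1.5,1.5,1.5,1.5,1.5,1.5,1.5,1.5,1.5,1.5,1.5,1.5,1.5,1.5,1.5,1.5,1.5],
  delta_pos=[
    [0,0,-1],
    [0,0,-2.5],
    [0,0,-3],
    [0,0,-3],
    [0,0,-2.5],
    [0,0,0],
    [0,0,0],
    [0,0,0],
    [0,0,0],
    [0,0,0],
    [0,0,0],
    [0,0,0],
    [0,0,0],
    [0,0,0],
    [0,0,0],
    [0,0,0],
    [0,0,0],
  ],
  angular=[
    [0,0,0],
    [0,0,0],
    [0,0,0],
    [0,0,0],
    [0,0,0],
    [0,0,-0.13],
    [0,0,-0.13],
    [0,0,-0.13],
    [0,0,-0.13],
    [0,0,-0.13],
    [0,0,-0.13],
    [0,0,-0.13],
    [0,0,-0.13],
    [0,0,-0.13],
    [0,0,-0.13],
    [0,0,-0.13],
    [0,0,-0.13],
  ],
)

```text
clock: 8.55
position: [0.4244, -0.3175, 0.217]
ee_rot: [0.18, -3.135, -0.0]
force: [-0.6, 0.5, -1.3]
width: 0.189
gripper_force: 39.8
```

carry_out(
  claw=[1.5,1.5,1.5,1.5,1.5,1.5,1.5,1.5,1.5,1.5,1.5,1.5],
  delta_pos=[
    [-1.5,4.03,0],
    [-1.5,4.03,0],
    [-1.5,4.03,0],
    [-1.5,4.03,0],
    [-1.5,4.03,0],
    [-1.5,4.03,0],
    [-1.5,4.03,0],
    [-1.5,4.03,0],
    [-1.5,4.03,0],
    [0,0,0],
    [0,0,0],
    [0,0,0],
  ],
  angular=[
    [0,0,0],
    [0,0,0],
    [0,0,0],
    [0,0,0],
    [0,0,0],
    [0,0,0],
    [0,0,0],
    [0,0,0],
    [0,0,0],
    [0,0,0],
    [0,0,0],
    [0,0,0],
  ],
)

```text
clock: 9.75
position: [0.5191, 0.0564, 0.2169]
ee_rot: [0.171, -3.136, 0.002]
force: [-0.1, 0.4, -2.3]
width: 0.194
gripper_force: 39.9
```

Run:
```python
from h import *
o,M=st();go(tray(0,.03,.0936+.035))
t=arm.get_image("top");s=arm.get_image("scene")
cv2.imwrite("pics/l.png",np.hstack([cv2.resize(p["frame"][y:y+160,x:x+170],None,fx=2.3,fy=2.3) for p,x,y in((t,180,170),(s,200,80))])[:,:,::-1])
```

```text
t 9.75 pos [0.5191 0.0564 0.2169] yang 1.679 tilt 0.001 F [-0.11  0.42 -2.28] w 0.194 gf 39.9 q [-0.46  0.25  0.32  1.82 -0.09  1.08  1.56]
t 9.75 pos [0.5191 0.0564 0.2169] yang 1.679 tilt 0.001 F [-0.11  0.42 -2.28] w 0.194 gf 39.9 q [-0.46  0.25  0.32  1.82 -0.09  1.08  1.56]
local cm [-0.34  0.02  8.83]
```

View pics/l.png

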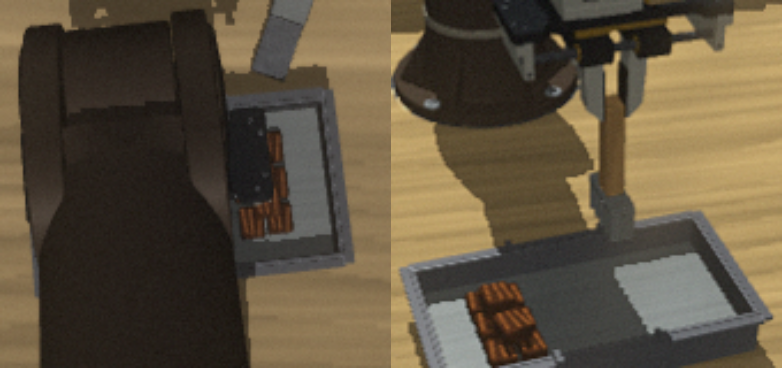

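carry_out(
  claw=[1.5,1.5,1.5,1.5,1.5,1.5,1.5,1.5],
  delta_pos=[
    [-0.3,0,2.5],
    [0,0,2.5],
    [0,0,2],
    [0,0,1.5],
    [0,0,0.7],
    [0,0,0.2],
    [0,0,0],
    [0,0,0],
  ],
  angular=[
    [0,0,0],
    [0,0,0],
    [0,0,0],
    [0,0,0],
    [0,0,0],
    [0,0,0],
    [0,0,0],
    [0,0,0],
  ],
)

```text
clock: 10.65
position: [0.5232, 0.058, 0.1238]
ee_rot: [-0.172, 3.135, 0.0]
force: [0.3, 0.5, -1.7]
width: 0.195
gripper_force: 39.9
```

carry_out(
  claw=[1.5,1.5,1.5],
  delta_pos=[
    [0,0,0.1],
    [0,0,0.05],
    [0,0,0],
  ],
  angular=[
    [0,0,0],
    [0,0,0],
    [0,0,0],
  ],
)

```text
clock: 10.95
position: [0.5227, 0.0582, 0.1216]
ee_rot: [-0.173, 3.137, 0.0]
force: [-0.7, 0.9, -2.5]
width: 0.187
gripper_force: 39.9
```

carry_out(
  claw=[1.5,1.5,1.5],
  delta_pos=[
    [0,0,0.1],
    [0,0,0],
    [0,0,0],
  ],
  angular=[
    [0,0,0],
    [0,0,0],
    [0,0,0],
  ],
)

```text
clock: 11.25
position: [0.5225, 0.0582, 0.1204]
ee_rot: [0.173, -3.137, 0.0]
force: [0.2, -0.6, -2.2]
width: 0.19
gripper_force: 39.9
```

carry_out(
  claw=[1.5,1.5,1.5],
  delta_pos=[
    [0,0,0.1],
    [0,0,0],
    [0,0,0],
  ],
  angular=[
    [0,0,0],
    [0,0,0],
    [0,0,0],
  ],
)

```text
clock: 11.55
position: [0.5225, 0.0582, 0.1194]
ee_rot: [0.173, -3.137, 0.0]
force: [-0.6, 0.2, -1.4]
width: 0.188
gripper_force: 39.9
```

carry_out(
  claw=[1.5,1.5],
  delta_pos=[
    [0,0,0.05],
    [0,0,0],
  ],
  angular=[
    [0,0,0],
    [0,0,0],
  ],
)

```text
clock: 11.75
position: [0.5225, 0.0582, 0.1189]
ee_rot: [0.173, -3.137, -0.0]
force: [-0.8, -0.4, -1.2]
width: 0.189
gripper_force: 39.9
```

carry_out(
  claw=[1.5,1.5],
  delta_pos=[
    [0,0,0.05],
    [0,0,0],
  ],
  angular=[
    [0,0,0],
    [0,0,0],
  ],
)

```text
clock: 11.95
position: [0.5226, 0.0582, 0.1184]
ee_rot: [0.173, -3.137, -0.0]
force: [0.1, 0.2, -2.1]
width: 0.191
gripper_force: 39.9
```

carry_out(
  claw=[1.5,1.5,1.5],
  delta_pos=[
    [0,0,0.1],
    [0,0,0],
    [0,0,0],
  ],
  angular=[
    [0,0,0],
    [0,0,0],
    [0,0,0],
  ],
)

```text
clock: 12.25
position: [0.5225, 0.0582, 0.1174]
ee_rot: [0.173, -3.137, -0.0]
force: [0.2, 0.5, -1.4]
width: 0.189
gripper_force: 39.9
```

carry_out(
  claw=[1.5,1.5],
  delta_pos=[
    [0,0,0.05],
    [0,0,0],
  ],
  angular=[
    [0,0,0],
    [0,0,0],
  ],
)

```text
clock: 12.45
position: [0.5226, 0.0581, 0.1169]
ee_rot: [0.173, -3.137, -0.0]
force: [-0.2, -0.2, -2.6]
width: 0.193
gripper_force: 39.9
```

carry_out(
  claw=[1.5,1.5],
  delta_pos=[
    [0,0,0.08],
    [0,0,0],
  ],
  angular=[
    [0,0,0],
    [0,0,0],
  ],
)

```text
clock: 12.65
position: [0.5225, 0.0582, 0.116]
ee_rot: [0.173, -3.137, -0.0]
force: [-0.6, 0.2, -2.3]
width: 0.195
gripper_force: 39.9
```

carry_out(
  claw=[1.5,1.5],
  delta_pos=[
    [0,0,0.06],
    [0,0,0],
  ],
  angular=[
    [0,0,0],
    [0,0,0],
  ],
)

```text
clock: 12.85
position: [0.5225, 0.0582, 0.1155]
ee_rot: [0.173, -3.137, -0.0]
force: [0.1, 0.1, -2.0]
width: 0.194
gripper_force: 39.9
```

carry_out(
  claw=[1.5,1.5],
  delta_pos=[
    [0,0,0.08],
    [0,0,0],
  ],
  angular=[
    [0,0,0],
    [0,0,0],
  ],
)

```text
clock: 13.05
position: [0.5225, 0.0582, 0.1146]
ee_rot: [0.173, -3.137, -0.0]
force: [-0.3, -0.2, -1.6]
width: 0.194
gripper_force: 39.9
```

carry_out(
  claw=[1.5,1.5],
  delta_pos=[
    [0,0,0.05],
    [0,0,0],
  ],
  angular=[
    [0,0,0],
    [0,0,0],
  ],
)

```text
clock: 13.25
position: [0.5225, 0.0582, 0.1142]
ee_rot: [0.173, -3.137, -0.0]
force: [-0.3, 0.2, -2.3]
width: 0.189
gripper_force: 39.9
```

carry_out(
  claw=[1.5,1.5],
  delta_pos=[
    [0,0,0.08],
    [0,0,0],
  ],
  angular=[
    [0,0,0],
    [0,0,0],
  ],
)

```text
clock: 13.45
position: [0.5225, 0.0581, 0.1133]
ee_rot: [0.173, -3.137, 0.0]
force: [-0.4, -0.2, -1.3]
width: 0.19
gripper_force: 39.9
```

carry_out(
  claw=[1.5,1.5],
  delta_pos=[
    [0,0,0.05],
    [0,0,0],
  ],
  angular=[
    [0,0,0],
    [0,0,0],
  ],
)

```text
clock: 13.65
position: [0.5225, 0.0582, 0.1129]
ee_rot: [0.173, -3.137, -0.0]
force: [-0.1, 0.5, -1.5]
width: 0.192
gripper_force: 39.9
```

Possibly first contact; small step, one at a time.

carry_out(
  claw=[1.5,1.5],
  delta_pos=[
    [0,0,0.06],
    [0,0,0],
  ],
  angular=[
    [0,0,0],
    [0,0,0],
  ],
)

```text
clock: 13.85
position: [0.5226, 0.0582, 0.1123]
ee_rot: [0.173, -3.137, -0.0]
force: [0.2, 0.2, -1.1]
width: 0.195
gripper_force: 39.9
```

Run:
```python
from h import *
for i in range(6):
    arm.get_image("scene");o=arm.observe();print(o["clock"],o["position"].round(4),o["force"].round(2))
```

```text
13.9 [0.5225 0.0582 0.1123] [ 0.3   0.87 -1.31]
13.95 [0.5226 0.0581 0.1123] [ 0.16 -0.69 -2.5 ]
14.0 [0.5226 0.0582 0.1123] [ 0.06 -0.7  -1.92]
14.05 [0.5226 0.0582 0.1124] [ 0.28  0.68 -2.51]
14.1 [0.5226 0.0582 0.1124] [-0.67 -0.74 -2.22]
14.15 [0.5226 0.0582 0.1123] [-0.64 -0.69 -2.24]
```

carry_out(
  claw=[1.5,1.5],
  delta_pos=[
    [0,0,0.1],
    [0,0,0],
  ],
  angular=[
    [0,0,0],
    [0,0,0],
  ],
)

```text
clock: 14.35
position: [0.5227, 0.0582, 0.1114]
ee_rot: [-0.173, 3.137, 0.0]
force: [-0.0, -0.1, -0.6]
width: 0.196
gripper_force: 39.9
```

Run:
```python
from h import *
F=[]
for i in range(3):
    arm.get_image("scene");o=arm.observe();F.append(o["force"][2])
print(o["clock"],o["position"].round(4),np.round(F,2))
```

```text
14.5 [0.5227 0.0582 0.1114] [ 0.09 -0.19 -0.18]
```

carry_out(
  claw=[1.5,1.5,1.5,1.5,1.5,1.5,1.5,1.5,1.5,1.5],
  delta_pos=[
    [0,0.2,0.02],
    [0,0.3,0.03],
    [0,0.3,0],
    [0,0.3,0],
    [0,0.3,0],
    [0,0.3,0],
    [0,0.3,0],
    [0,0.3,0],
    [0,0.3,0],
    [0,0.3,0],
  ],
  angular=[
    [0,0,0],
    [0,0,0],
    [0,0,0],
    [0,0,0],
    [0,0,0],
    [0,0,0],
    [0,0,0],
    [0,0,0],
    [0,0,0],
    [0,0,0],
  ],
)

```text
clock: 15.5
position: [0.5194, 0.0872, 0.1108]
ee_rot: [0.173, -3.137, 0.0]
force: [-0.5, -3.0, 2.3]
width: 0.196
gripper_force: 39.9
```

carry_out(
  claw=[1.5,1.5,1.5,1.5,1.5,1.5,1.5,1.5,1.5,1.5],
  delta_pos=[
    [0,0.3,0],
    [0,0.3,0],
    [0,0.3,0],
    [0,0.3,0],
    [0,0.3,0],
    [0,0.3,0],
    [0,0.3,0],
    [0,0.3,0],
    [0,0.3,0],
    [0,0.3,0],
  ],
  angular=[
    [0,0,0],
    [0,0,0],
    [0,0,0],
    [0,0,0],
    [0,0,0],
    [0,0,0],
    [0,0,0],
    [0,0,0],
    [0,0,0],
    [0,0,0],
  ],
)

```text
clock: 16.5
position: [0.5161, 0.1171, 0.1108]
ee_rot: [-0.173, 3.137, 0.0]
force: [-0.3, -2.7, 1.7]
width: 0.192
gripper_force: 39.9
```

carry_out(
  claw=[1.5,1.5,1.5,1.5,1.5,1.5,1.5,1.5,1.5,1.5,1.5,1.5],
  delta_pos=[
    [0,0,-1.5],
    [0,0,-2.5],
    [0,0,-2],
    [0,-3,0],
    [0,-4,0],
    [0,-4,0],
    [0,-4,0],
    [0,-4,0],
    [0,-3.06,0],
    [0,0,0],
    [0,0,0],
    [0,0,0],
  ],
  angular=[
    [0,0,0],
    [0,0,0],
    [0,0,0],
    [0,0,0],
    [0,0,0],
    [0,0,0],
    [0,0,0],
    [0,0,0],
    [0,0,0],
    [0,0,0],
    [0,0,0],
    [0,0,0],
  ],
)

```text
clock: 17.7
position: [0.5402, -0.1005, 0.1704]
ee_rot: [0.176, -3.136, -0.002]
force: [0.3, -0.0, -1.4]
width: 0.191
gripper_force: 39.9
```

```bash
cat >> h.py <<'E'
def local():
    o,M=st();c,s=np.cos(TR[2]),np.sin(TR[2]);d=o["position"]-[TR[0],TR[1],0]
    print("tray xy",(c*d[0]+s*d[1]).round(4),(-s*d[0]+c*d[1]).round(4),"tip over bed %.4f"%(o["position"][2]-.1118),"dyaw %.3f"%(np.arctan2(M[1,1],M[0,1])-np.pi/2-TR[2]))
E
python3 - <<'E'
from h import *
local()
t=arm.get_image("top");s=arm.get_image("scene")
cv2.imwrite("pics/m.png",np.hstack([cv2.resize(p["frame"][y:y+130,x:x+130],None,fx=3,fy=3,interpolation=cv2.INTER_CUBIC) for p,x,y in((t,220,185),(s,195,120))])[:,:,::-1])
E
```

```text
t 17.70 pos [ 0.5402 -0.1005  0.1704] yang 1.683 tilt 0.002 F [ 0.25 -0.03 -1.42] w 0.191 gf 39.9 q [-0.19  0.35  0.37  1.82 -0.15  1.    1.92]
tray xy 0.0013 -0.1284 tip over bed 0.0586 dyaw 0.007
```

View pics/m.png

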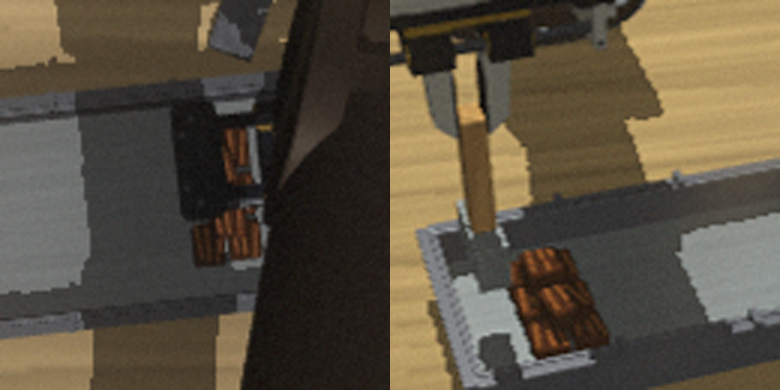

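carry_out(
  claw=[1.5,1.5,1.5,1.5,1.5],
  delta_pos=[
    [0,-0.2,1],
    [0,0,1.5],
    [0,0,1.2],
    [0,0,0.5],
    [0,0,0],
  ],
  angular=[
    [0,0,0],
    [0,0,0],
    [0,0,0],
    [0,0,0],
    [0,0,0],
  ],
)

```text
clock: 18.3
position: [0.5399, -0.1041, 0.1278]
ee_rot: [0.173, -3.135, -0.0]
force: [0.4, -0.7, -1.4]
width: 0.191
gripper_force: 39.9
```

carry_out(
  claw=[1.5,1.5,1.5,1.5,1.5,1.5,1.5,1.5,1.5,1.5,1.5,1.5],
  delta_pos=[
    [0,0.5,0],
    [0,0.5,0],
    [0,0.5,0],
    [0,0.5,0],
    [0,0.5,0],
    [0,0.5,0],
    [0,0.5,0],
    [0,0.5,0],
    [0,0.5,0],
    [0,0.5,0],
    [0,0.5,0],
    [0,0.5,0],
  ],
  angular=[
    [0,0,0],
    [0,0,0],
    [0,0,0],
    [0,0,0],
    [0,0,0],
    [0,0,0],
    [0,0,0],
    [0,0,0],
    [0,0,0],
    [0,0,0],
    [0,0,0],
    [0,0,0],
  ],
)

```text
clock: 19.5
position: [0.5339, -0.0444, 0.1288]
ee_rot: [-0.173, 3.137, 0.0]
force: [1.4, -0.1, -2.0]
width: 0.195
gripper_force: 39.9
```

Run:
```python
from h import *
local()
t=arm.get_image("top");s=arm.get_image("scene")
cv2.imwrite("pics/n.png",np.hstack([cv2.resize(p["frame"][y:y+100,x:x+130],None,fx=3,fy=3,interpolation=cv2.INTER_CUBIC) for p,x,y in((t,220,200),(s,205,150))])[:,:,::-1])
```

```text
t 19.50 pos [ 0.5339 -0.0444  0.1288] yang 1.681 tilt 0.000 F [ 1.36 -0.05 -2.  ] w 0.195 gf 39.9 q [-0.28  0.37  0.35  1.9  -0.16  0.89  1.83]
tray xy 0.0009 -0.0719 tip over bed 0.0170 dyaw 0.005
```

View pics/n.png

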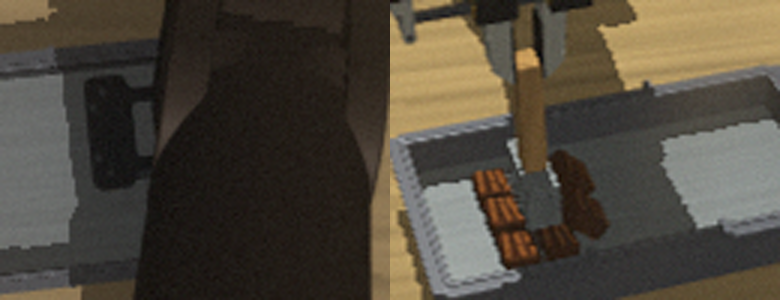

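carry_out(
  claw=[1.5,1.5,1.5,1.5,1.5,1.5,1.5,1.5,1.5,1.5,1.5,1.5,1.5,1.5,1.5,1.5],
  delta_pos=[
    [0,0.5,0],
    [0,0.5,0],
    [0,0.5,0],
    [0,0.5,0],
    [0,0.5,0],
    [0,0.5,0],
    [0,0.5,0],
    [0,0.5,0],
    [0,0.5,0],
    [0,0.5,0],
    [0,0,0],
    [0,0,-2],
    [0,0,-3],
    [0,0,-3],
    [0,0,-2],
    [0,0,0],
  ],
  angular=[
    [0,0,0],
    [0,0,0],
    [0,0,0],
    [0,0,0],
    [0,0,0],
    [0,0,0],
    [0,0,0],
    [0,0,0],
    [0,0,0],
    [0,0,0],
    [0,0,0],
    [0,0,0],
    [0,0,0],
    [0,0,0],
    [0,0,0],
    [0,0,0],
  ],
)

```text
clock: 21.2
position: [0.5303, 0.0047, 0.2316]
ee_rot: [-0.172, 3.132, 0.001]
force: [0.6, 0.1, -2.2]
width: 0.195
gripper_force: 39.9
```

```bash
cat >> h.py <<'E'
def barks(p,z=.027):
    M=R.from_euler('z',TR[2]).as_matrix()
    for i in arm.place_of("bark0",p): print(np.round(((atz(p,px(i["centre"]),z)-[TR[0],TR[1],0])@M)[:2]*1000).tolist(),round(i["conf"],2),px(i["centre"]).round().tolist())
E
python3 - <<'E'
from h import *
local()
s=arm.get_image("scene");barks(s)
t=arm.get_image("top");print("top");barks(t)
cv2.imwrite("pics/o.png",cv2.resize(s["frame"][155:265,195:375],None,fx=4.4,fy=4.4,interpolation=cv2.INTER_CUBIC)[:,:,::-1])
E
```

```text
t 21.20 pos [0.5303 0.0047 0.2316] yang 1.681 tilt 0.005 F [ 0.63  0.08 -2.2 ] w 0.195 gf 39.9 q [-0.4   0.25  0.37  1.79 -0.1   1.11  1.68]
tray xy 0.0024 -0.0227 tip over bed 0.1198 dyaw 0.005
[51.0, -59.0] 0.66 [263.0, 233.0]
[20.0, 1.0] 0.57 [285.0, 219.0]
[47.0, -102.0] 0.56 [244.0, 236.0]
[-23.0, -94.0] 0.52 [239.0, 215.0]
[-1.0, -64.0] 0.48 [255.0, 219.0]
[-39.0, -63.0] 0.47 [251.0, 208.0]
[13.0, -88.0] 0.44 [246.0, 224.0]
[-30.0, -2.0] 0.44 [277.0, 206.0]
top
```

View pics/o.png

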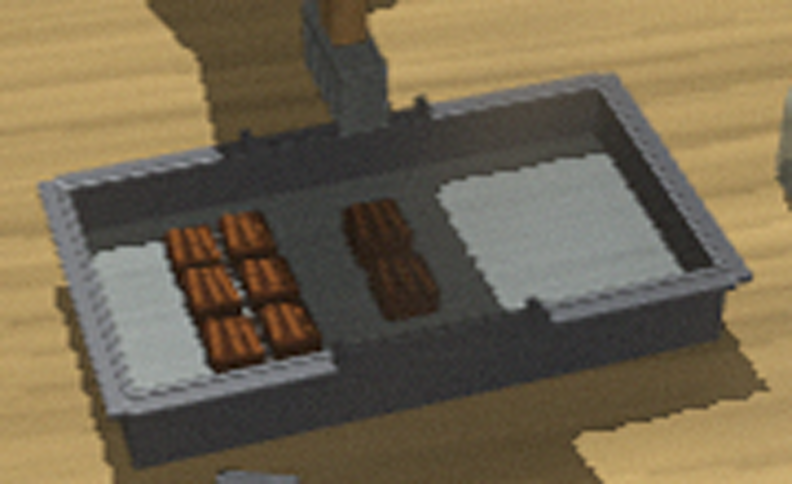

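Run:
```python
from h import *
s=arm.get_image("scene");M=R.from_euler('z',TR[2]).as_matrix()
q=lambda c,z:((atz(s,c,z)-[TR[0],TR[1],0])@M*1000).round(1)
for c in((280.2,227.3),(267.7,234.5),(257.5,211.8),(273.9,208.4)): print(c,q(c,.018),q(c,.032))
# rim check: marker blocks and tray corners (rim z=.048)
for n,c in(("cornL",(105,412)),("cornR",(750,280)),("backL",(40,185)),("backR",(618,76)),("blk1",(245,140)),("blk2",(422,103)),("blk3",(540,308))): print(n,q((195+c[0]/4.4,155+c[1]/4.4),.048))
for l in range(3):
    s=arm.get_image("scene");barks(s);print()
```

```text
(280.2, 227.3) [ 35.1 -14.3  18. ] [ 49.9 -18.8  32. ]
(267.7, 234.5) [ 49.6 -47.7  18. ] [ 64.2 -51.6  32. ]
(257.5, 211.8) [-32.3 -49.   18. ] [-16.2 -52.9  32. ]
(273.9, 208.4) [-32.7  -8.9  18. ] [-16.6 -13.6  32. ]
cornL [  92.  -164.2   48. ]
cornR [ 95.7 164.   48. ]
backL [ -86.2 -162.2   48. ]
backR [-86.4 166.2  48. ]
blk1 [-91.6 -48.8  48. ]
blk2 [-95.   53.1  48. ]
blk3 [84.  56.1 48. ]
[-23.0, 9.0] 0.57 [282.0, 207.0]
[5.0, -88.0] 0.56 [245.0, 222.0]
[-22.0, -91.0] 0.55 [241.0, 215.0]
[0.0, -62.0] 0.54 [255.0, 219.0]
[23.0, 5.0] 0.51 [287.0, 219.0]
[-40.0, -59.0] 0.5 [252.0, 208.0]
[49.0, -53.0] 0.49 [265.0, 232.0]
[41.0, -93.0] 0.47 [247.0, 233.0]

[17.0, 4.0] 0.78 [285.0, 218.0]
[46.0, -61.0] 0.61 [261.0, 232.0]
[-28.0, -92.0] 0.59 [240.0, 214.0]
[-21.0, -0.0] 0.56 [279.0, 208.0]
[2.0, -61.0] 0.53 [256.0, 219.0]
[6.0, -90.0] 0.51 [244.0, 223.0]
[45.0, -87.0] 0.46 [250.0, 234.0]

[34.0, -59.0] 0.73 [261.0, 228.0]
[-19.0, -3.0] 0.7 [278.0, 209.0]
[3.0, -88.0] 0.67 [245.0, 222.0]
[-26.0, -93.0] 0.63 [240.0, 214.0]
[-41.0, -66.0] 0.62 [249.0, 208.0]
[-3.0, -60.0] 0.57 [256.0, 218.0]
[50.0, -99.0] 0.51 [245.0, 236.0]
```

carry_out(
  claw=[1.5,1.5,1.5,1.5,1.5,1.5,1.5,1.5,1.5],
  delta_pos=[
    [0.15,-0.4,1],
    [0,-0.3,2.5],
    [0,0,2.5],
    [0,0,2],
    [0,0,1.2],
    [0,0,0.6],
    [0,0,0.2],
    [0,0,0],
    [0,0,0],
  ],
  angular=[
    [0,0,0],
    [0,0,0],
    [0,0,0],
    [0,0,0],
    [0,0,0],
    [0,0,0],
    [0,0,0],
    [0,0,0],
    [0,0,0],
  ],
)

```text
clock: 22.65
position: [0.5284, -0.0022, 0.1296]
ee_rot: [-0.173, 3.135, 0.0]
force: [0.2, -0.3, -2.1]
width: 0.195
gripper_force: 39.9
```

Run:
```python
from h import *
local()
```

```text
t 22.65 pos [ 0.5284 -0.0022  0.1296] yang 1.681 tilt 0.001 F [ 0.21 -0.29 -2.06] w 0.195 gf 39.9 q [-0.36  0.36  0.34  1.92 -0.15  0.88  1.74]
tray xy -0.0002 -0.0294 tip over bed 0.0178 dyaw 0.005
```

carry_out(
  claw=[1.5,1.5,1.5],
  delta_pos=[
    [0,0,0.4],
    [0,0,0.1],
    [0,0,0],
  ],
  angular=[
    [0,0,0],
    [0,0,0],
    [0,0,0],
  ],
)

```text
clock: 22.95
position: [0.5277, -0.0022, 0.1238]
ee_rot: [0.173, -3.137, -0.0]
force: [1.4, 0.5, -2.2]
width: 0.191
gripper_force: 39.9
```

carry_out(
  claw=[1.5,1.5,1.5],
  delta_pos=[
    [0,0,0.4],
    [0,0,0.1],
    [0,0,0],
  ],
  angular=[
    [0,0,0],
    [0,0,0],
    [0,0,0],
  ],
)

```text
clock: 23.25
position: [0.5276, -0.0022, 0.1185]
ee_rot: [0.173, -3.136, 0.0]
force: [-0.1, -0.6, -1.9]
width: 0.194
gripper_force: 39.9
```

carry_out(
  claw=[1.5,1.5,1.5,1.5],
  delta_pos=[
    [0,0,0.4],
    [0,0,0.2],
    [0,0,0.1],
    [0,0,0],
  ],
  angular=[
    [0,0,0],
    [0,0,0],
    [0,0,0],
    [0,0,0],
  ],
)

```text
clock: 23.65
position: [0.5277, -0.0023, 0.1117]
ee_rot: [0.173, -3.137, -0.0]
force: [-0.3, 0.2, -1.5]
width: 0.189
gripper_force: 39.9
```

carry_out(
  claw=[1.5,1.5,1.5,1.5,1.5,1.5,1.5,1.5,1.5,1.5,1.5,1.5,1.5,1.5,1.5,1.5,1.5,1.5,1.5,1.5],
  delta_pos=[
    [0,0.4,0.02],
    [0,0.4,0],
    [0,0.4,0],
    [0,0.4,0],
    [0,0.4,0],
    [0,0.4,0],
    [0,0.4,0],
    [0,0.4,0],
    [0,0.4,0],
    [0,0.4,0],
    [0,0.4,0],
    [0,0.4,0],
    [0,0.4,0],
    [0,0.4,0],
    [0,0.4,0],
    [0,0.4,0],
    [0,0.4,0],
    [0,0.4,0],
    [0,0.4,0],
    [0,0.4,0],
  ],
  angular=[
    [0,0,0],
    [0,0,0],
    [0,0,0],
    [0,0,0],
    [0,0,0],
    [0,0,0],
    [0,0,0],
    [0,0,0],
    [0,0,0],
    [0,0,0],
    [0,0,0],
    [0,0,0],
    [0,0,0],
    [0,0,0],
    [0,0,0],
    [0,0,0],
    [0,0,0],
    [0,0,0],
    [0,0,0],
    [0,0,0],
  ],
)

```text
clock: 25.65
position: [0.5189, 0.0776, 0.1116]
ee_rot: [-0.173, 3.137, 0.0]
force: [-0.5, -0.8, -1.4]
width: 0.19
gripper_force: 39.9
```

carry_out(
  claw=[1.5,1.5,1.5,1.5,1.5,1.5,1.5,1.5,1.5],
  delta_pos=[
    [0,0.4,0],
    [0,0.3,0],
    [0,0,0],
    [0,-0.3,0],
    [0,0,-1],
    [0,0,-3],
    [0,0,-2],
    [0,0,0],
    [0,0,0],
  ],
  angular=[
    [0,0,0],
    [0,0,0],
    [0,0,0],
    [0,0,0],
    [0,0,0],
    [0,0,0],
    [0,0,0],
    [0,0,0],
    [0,0,0],
  ],
)

```text
clock: 26.55
position: [0.5186, 0.0812, 0.1719]
ee_rot: [-0.172, 3.136, 0.001]
force: [-0.6, 0.1, -2.7]
width: 0.191
gripper_force: 39.9
```

Run:
```python
from h import *
local()
s=arm.get_image("scene");barks(s)
```

```text
t 26.55 pos [0.5186 0.0812 0.1719] yang 1.681 tilt 0.001 F [-0.64  0.07 -2.65] w 0.191 gf 39.9 q [-0.52  0.3   0.34  1.88 -0.12  0.98  1.55]
tray xy -0.0012 0.0546 tip over bed 0.0601 dyaw 0.005
[-41.0, -61.0] 0.71 [251.0, 208.0]
[5.0, -64.0] 0.71 [255.0, 220.0]
[50.0, -95.0] 0.6 [247.0, 236.0]
[-36.0, 90.0] 0.56 [313.0, 197.0]
[-31.0, -92.0] 0.55 [240.0, 213.0]
[42.0, -59.0] 0.52 [262.0, 230.0]
[17.0, -92.0] 0.51 [245.0, 226.0]
```

carry_out(
  claw=[1.5,1.5,1.5,1.5,1.5,1.5,1.5,1.5,1.5,1.5,1.5],
  delta_pos=[
    [0.3,-3,0],
    [0.3,-4,0],
    [0.3,-4,0],
    [0.3,-4,0],
    [0.3,-3.45,0],
    [0.18,0,0],
    [0,0,0],
    [0,0,1.5],
    [0,0,1.5],
    [0,0,1],
    [0,0,0],
  ],
  angular=[
    [0,0,0],
    [0,0,0],
    [0,0,0],
    [0,0,0],
    [0,0,0],
    [0,0,0],
    [0,0,0],
    [0,0,0],
    [0,0,0],
    [0,0,0],
    [0,0,0],
  ],
)

```text
clock: 27.75
position: [0.521, -0.1025, 0.13]
ee_rot: [0.176, -3.133, -0.001]
force: [0.3, 0.5, -1.2]
width: 0.192
gripper_force: 39.9
```

Run:
```python
from h import *
local()
```

```text
t 27.75 pos [ 0.521  -0.1025  0.13  ] yang 1.683 tilt 0.003 F [ 0.27  0.52 -1.25] w 0.192 gf 39.9 q [-0.2   0.37  0.39  1.91 -0.18  0.9   1.96]
tray xy -0.018 -0.1283 tip over bed 0.0182 dyaw 0.007
```

carry_out(
  claw=[1.5,1.5,1.5,1.5],
  delta_pos=[
    [0,-0.2,0.3],
    [0,0,0.5],
    [0,0,0.2],
    [0,0,0],
  ],
  angular=[
    [0,0,0],
    [0,0,0],
    [0,0,0],
    [0,0,0],
  ],
)

```text
clock: 28.15
position: [0.5222, -0.1059, 0.1215]
ee_rot: [0.173, -3.137, -0.0]
force: [0.5, -0.0, -2.1]
width: 0.193
gripper_force: 39.9
```

Run:
```python
from h import *
local()
```

```text
t 28.15 pos [ 0.5222 -0.1059  0.1215] yang 1.681 tilt 0.000 F [ 0.48 -0.03 -2.12] w 0.193 gf 39.9 q [-0.19  0.38  0.39  1.92 -0.19  0.87  1.97]
tray xy -0.0172 -0.1319 tip over bed 0.0097 dyaw 0.005
```

carry_out(
  claw=[1.5,1.5,1.5,1.5],
  delta_pos=[
    [0,0,0.4],
    [0,0,0.4],
    [0,0,0.12],
    [0,0,0],
  ],
  angular=[
    [0,0,0],
    [0,0,0],
    [0,0,0],
    [0,0,0],
  ],
)

```text
clock: 28.55
position: [0.5221, -0.1059, 0.1121]
ee_rot: [0.173, -3.136, -0.0]
force: [-0.6, 0.0, -2.1]
width: 0.192
gripper_force: 39.9
```

carry_out(
  claw=[1.5,1.5,1.5,1.5,1.5,1.5,1.5,1.5,1.5,1.5,1.5,1.5,1.5],
  delta_pos=[
    [0,0.4,0],
    [0,0.4,0],
    [0,0.4,0],
    [0,0.4,0],
    [0,0.4,0],
    [0,0.4,0],
    [0,0.4,0],
    [0,0.4,0],
    [0,0.4,0],
    [0,0.4,0],
    [0,0.4,0],
    [0,0.4,0],
    [0,0,0],
  ],
  angular=[
    [0,0,0],
    [0,0,0],
    [0,0,0],
    [0,0,0],
    [0,0,0],
    [0,0,0],
    [0,0,0],
    [0,0,0],
    [0,0,0],
    [0,0,0],
    [0,0,0],
    [0,0,0],
    [0,0,0],
  ],
)

```text
clock: 29.85
position: [0.517, -0.0574, 0.1124]
ee_rot: [0.174, -3.137, -0.001]
force: [0.1, 0.5, -3.0]
width: 0.194
gripper_force: 39.9
```

Run:
```python
from h import *
local()
s=arm.get_image("scene");barks(s)
```

```text
t 29.85 pos [ 0.517  -0.0574  0.1124] yang 1.682 tilt 0.001 F [ 0.13  0.46 -3.03] w 0.194 gf 39.9 q [-0.28  0.37  0.38  1.96 -0.18  0.84  1.88]
tray xy -0.0173 -0.083 tip over bed 0.0006 dyaw 0.006
[45.0, -99.0] 0.73 [245.0, 235.0]
[-28.0, 85.0] 0.7 [312.0, 199.0]
[-33.0, -50.0] 0.56 [257.0, 209.0]
[6.0, -56.0] 0.5 [259.0, 220.0]
[47.0, -56.0] 0.5 [264.0, 232.0]
[23.0, 86.0] 0.48 [320.0, 212.0]
[-38.0, -28.0] 0.47 [265.0, 206.0]
[-6.0, -27.0] 0.44 [270.0, 214.0]
```

carry_out(
  claw=[1.5,1.5,1.5,1.5,1.5,1.5,1.5,1.5,1.5,1.5,1.5,1.5,1.5,1.5],
  delta_pos=[
    [0,-0.3,0],
    [0,0,-1.5],
    [0,0,-2.5],
    [0,0,-3],
    [0,0,-3],
    [0,0,0],
    [1.52,-3.47,0],
    [1.52,-3.47,0],
    [1.52,-3.47,0],
    [1.52,-3.47,0],
    [1.52,-3.47,0],
    [1.52,-3.47,0],
    [1.52,-3.47,0],
    [0,0,0],
  ],
  angular=[
    [0,0,0],
    [0,0,0],
    [0,0,0],
    [0,0,0],
    [0,0,0],
    [0,0,0],
    [0,0,0],
    [0,0,0],
    [0,0,0],
    [0,0,0],
    [0,0,0],
    [0,0,0],
    [0,0,0],
    [0,0,0],
  ],
)

```text
clock: 31.35
position: [0.4348, -0.3203, 0.2119]
ee_rot: [0.16, -3.136, 0.005]
force: [0.2, 0.4, -1.8]
width: 0.195
gripper_force: 39.9
```

carry_out(
  claw=[1.5,1.5,1.5,1.5,1.5,1.5,1.5,1.5,1.5,1.5,1.5,1.5,1.5],
  delta_pos=[
    [0,0,0],
    [0,0,0],
    [0,0,0],
    [0,0,0],
    [0,0,0],
    [0,0,0],
    [0,0,0],
    [0,0,0],
    [0,0,0],
    [0,0,0],
    [0,0,0],
    [0,0,0],
    [0,0,0],
  ],
  angular=[
    [0,0,0.13],
    [0,0,0.13],
    [0,0,0.13],
    [0,0,0.13],
    [0,0,0.13],
    [0,0,0.13],
    [0,0,0.13],
    [0,0,0.13],
    [0,0,0.13],
    [0,0,0.13],
    [0,0,0.13],
    [0,0,0.13],
    [0,0,0],
  ],
)

```text
clock: 32.65
position: [0.4381, -0.3139, 0.2115]
ee_rot: [-2.085, -2.349, 0.001]
force: [-0.6, 0.3, -2.5]
width: 0.19
gripper_force: 39.9
```

Run:
```python
from h import *
go((.437,-.313,.0976))
for i in range(3): s=arm.get_image("scene");barks(s);print()
v=s["frame"]
a=cv2.resize(v[150:250,195:375],None,fx=4.4,fy=4.4,interpolation=cv2.INTER_CUBIC);cv2.imwrite("pics/p.png",a[:,:,::-1])
```

```text
t 32.65 pos [ 0.4381 -0.3139  0.2115] yang 0.119 tilt 0.001 F [-0.65  0.34 -2.49] w 0.190 gf 39.9 q [-0.14  0.37  0.9   1.82 -0.32  1.11  0.99]
local cm [ 0.09 -0.08 11.39]
[48.0, -63.0] 0.68 [261.0, 232.0]
[13.0, -33.0] 0.67 [270.0, 220.0]
[23.0, 89.0] 0.63 [321.0, 212.0]
[38.0, -88.0] 0.62 [248.0, 232.0]
[7.0, -53.0] 0.59 [260.0, 220.0]
[-45.0, -26.0] 0.49 [265.0, 204.0]
[-25.0, -53.0] 0.4 [257.0, 211.0]

[46.0, -94.0] 0.59 [247.0, 235.0]
[-46.0, -27.0] 0.58 [265.0, 203.0]
[-32.0, -55.0] 0.56 [255.0, 209.0]
[48.0, -52.0] 0.54 [265.0, 231.0]
[-30.0, 90.0] 0.53 [314.0, 198.0]
[27.0, 88.0] 0.5 [322.0, 213.0]
[8.0, -33.0] 0.44 [269.0, 218.0]
[10.0, -57.0] 0.41 [259.0, 221.0]
[227.0, -147.0] 0.3 [243.0, 302.0]

[24.0, 87.0] 0.75 [321.0, 213.0]
[-28.0, 94.0] 0.74 [316.0, 198.0]
[56.0, -59.0] 0.7 [263.0, 234.0]
[-25.0, -62.0] 0.62 [253.0, 212.0]
[11.0, -57.0] 0.55 [259.0, 221.0]
[49.0, -94.0] 0.51 [247.0, 236.0]
[2.0, -30.0] 0.5 [270.0, 217.0]
[-39.0, -29.0] 0.47 [265.0, 205.0]
```

View pics/p.png

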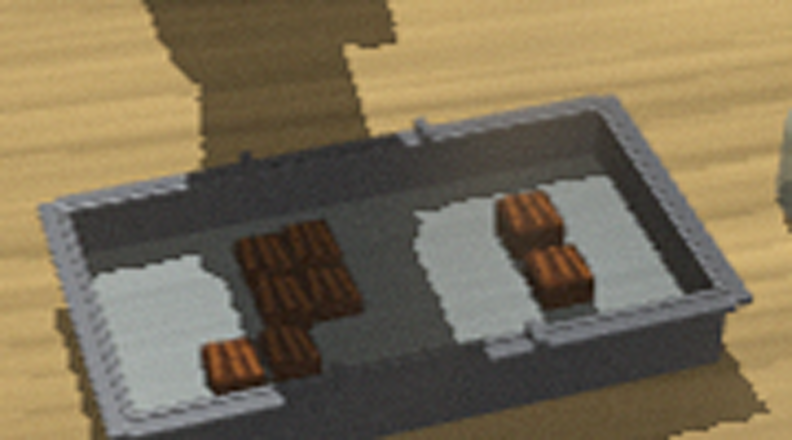

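carry_out(
  claw=[1.5,1.5,1.5,1.5,1.5,1.5,1.5,1.5],
  delta_pos=[
    [0,0,2],
    [0,0,3],
    [0,0,3],
    [0,0,1.5],
    [0,0,1],
    [0,0,0.4],
    [0,0,0],
    [0,0,0],
  ],
  angular=[
    [0,0,0],
    [0,0,0],
    [0,0,0],
    [0,0,0],
    [0,0,0],
    [0,0,0],
    [0,0,0],
    [0,0,0],
  ],
)

```text
clock: 33.75
position: [0.4388, -0.3148, 0.1042]
ee_rot: [2.082, 2.351, 0.001]
force: [-1.3, -0.2, -2.8]
width: 0.189
gripper_force: 39.9
```

All eight pieces lie flat: two in the far third (about 525,220 and 560,275), two in the middle (315,245 and 330,290), and four near the near end. Next I set the rake down.

carry_out(
  claw=[1.5,1.5,1.5,1.5,1.5],
  delta_pos=[
    [0,0,0.4],
    [0,0,0.1],
    [0,0,0.1],
    [0,0,0],
    [0,0,0],
  ],
  angular=[
    [0,0,0],
    [0,0,0],
    [0,0,0],
    [0,0,0],
    [0,0,0],
  ],
)

```text
clock: 34.25
position: [0.4385, -0.3144, 0.0976]
ee_rot: [2.083, 2.351, 0.0]
force: [0.4, -0.3, 2.3]
width: 0.192
gripper_force: 39.9
```

carry_out(
  claw=[2.4,3,5,5,5,5,5,5],
  delta_pos=[
    [0,0,0],
    [0,0,0],
    [0,0,0],
    [0,0,0],
    [0,0,0],
    [0,0,0],
    [0,0,0],
    [0,0,0],
  ],
  angular=[
    [0,0,0],
    [0,0,0],
    [0,0,0],
    [0,0,0],
    [0,0,0],
    [0,0,0],
    [0,0,0],
    [0,0,0],
  ],
)

```text
clock: 35.05
position: [0.4383, -0.3144, 0.0974]
ee_rot: [2.083, 2.352, 0.0]
force: [-0.0, -0.1, 1.2]
width: 0.538
gripper_force: 0.0
```

carry_out(
  claw=[5,5,5,5,5,5,5,5,5,5],
  delta_pos=[
    [0,0,-0.5],
    [0,0,-1.5],
    [0,0,-2],
    [0,0,-3],
    [0,0,-3],
    [0,0,-3],
    [0,0,-3],
    [0,0,-1],
    [0,0,0],
    [0,0,0],
  ],
  angular=[
    [0,0,0],
    [0,0,0],
    [0,0,0],
    [0,0,0],
    [0,0,0],
    [0,0,0],
    [0,0,0],
    [0,0,0],
    [0,0,0],
    [0,0,0],
  ],
)

```text
clock: 36.05
position: [0.438, -0.314, 0.267]
ee_rot: [-2.083, -2.351, -0.0]
force: [-0.4, 0.2, -0.1]
width: 0.544
gripper_force: 0.0
```

Run:
```python
from h import *
st();s=arm.get_image("scene");t=arm.get_image("top")
for n in("rake","pad","jar","brush"):
    a=arm.place_of(n,s);b=arm.place_of(n,t)
    print(n,atz(s,px(a[0]["centre"]),.004 if n in("rake","pad") else 0).round(3) if a else "",atz(t,px(b[0]["centre"]),.004 if n in("rake","pad") else 0).round(3) if b else "")
r=arm.trace("rake",s)[0]["region"].astype(np.float32);print(fit((s,),[r],RAKE,(.4385,-.3144,[.12]),.004))
barks(s)
```

```text
t 36.05 pos [ 0.438 -0.314  0.267] yang 0.121 tilt 0.001 F [-0.36  0.15 -0.06] w 0.544 gf 0.0 q [-0.18  0.32  0.94  1.73 -0.27  1.23  0.95]
rake [ 0.439 -0.313  0.004] [ 0.429 -0.314  0.004]
pad [ 0.442 -0.305  0.004] [ 0.429 -0.305  0.004]
jar [0.49 0.29 0.  ] [0.491 0.295 0.   ]
brush [ 0.744 -0.086  0.   ] [ 0.745 -0.091  0.   ]
(array([ 0.43532287, -0.31564127,  0.15928577]), np.float64(0.222014918923378))
[6.0, -26.0] 0.7 [271.0, 217.0]
[8.0, -52.0] 0.67 [261.0, 220.0]
[52.0, -59.0] 0.66 [263.0, 233.0]
[-26.0, 92.0] 0.64 [315.0, 199.0]
[-39.0, -29.0] 0.6 [265.0, 206.0]
[14.0, 91.0] 0.6 [321.0, 210.0]
[-33.0, -53.0] 0.49 [256.0, 209.0]
[50.0, -93.0] 0.49 [248.0, 236.0]
```

Rake is standing near the pad's centre, released; bark is spread; jar and brush unmoved.

```bash
python3 -c "
from cell import arm
print(arm.sign_off())"
```

```text
the job is handed in; nothing more can be done
None
```

I handed the job in at about 36 s. By the last camera check, all eight bark pieces lie flat in one layer (two in the far third, two in the middle, four in the near third). The rake stands released within about 10 mm of the pad's centre, and the jar and brush have not moved. The hand-in call did not return a verdict.

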